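# Lay the level on the pine rail

## Robot

A 6-joint arm with a two-finger parallel gripper is mounted at the origin on a cart in front of the work surface, level with it; the furniture and walls round the work are solid. World frame = base frame: x ahead of the robot, y to its left, z up, the work surface at z = 0. Lengths are in m, angles in rad, forces in N, time in s.
With the tool pointing down it reaches from about 0.3 to 0.775 m from the base axis. Payload 14.6 kg.
Tool frame: the origin (TCP) lies at the very end of the fingers, on their centre line; the grasp point (between the pads) lies ctrl.grasp_offset behind it (ctrl.grasp_offset is the distance from the TCP to the grasp point, in m); z points along the fingers, y is the direction in which the jaws open and shut (so a half turn about z gives the same grasp; the last joint's range is limited). The gripper opens to 94 mm and grips with 3 to 60 N. Pads are 16 mm wide; open, the fingers measure 119 mm over their backs; the gripper's body (75 mm by 177 mm) begins 78 mm behind the grasp point.
Start: joints at [1.199, 0.3, 1.521, -0, 1.321, -0.067], TCP at [0.165, 0.525, 0.205] pointing down, gripper open.
Joint ranges: [-3.03, 3.03], [-0.79, 2.21], [0.23, 2.52], [-1.04, 4.18], [0, 3.07], [-2.55, 2.55]. Speed limits (rad/s): [2.22, 2.22, 2.57, 3.14, 3.14, 3.14].

## Interface

Orientations are given as [roll, pitch, yaw] about the fixed x, y, z axes, in that order (R = Rz(yaw) Ry(pitch) Rx(roll)).
In Python, from station import ctrl gives the robot as it stands. The module is installed in compiled form; this text tells all that it offers.
- The arm moves only by the tool carry_out, never from a script. Its argument "deltas" is a list of rows, each an object of numbers: "x", "y", "z": the shift along the tool's x, y, z in units of 0.02 m (1.0 is 0.02 m); "wx", "wy", "wz": the turn, a rotation vector about the tool's x, y, z in units of 0.08 rad (1.0 is 0.08 rad); "jaw": the opening in per cent of the stroke, from 0 (shut) to 100 (fully open). A call has 1 to 12 rows; each row shifts and turns the commanded pose from where the row before left it, along the tool's axes as they then stand; what a row does not reach is not made up. A row lasts 1/12 s, in which the tool goes at most 41.7 mm and 7.16 degrees, less where a joint would pass 70% of its speed; a pose out of reach is approached as far as the arm can. A call with a number of a shift or a turn outside -1 to 1 is refused whole. A call with a gripper value outside its range is refused whole. The fingers move at their own pace and stop on an object; "squeeze" is the grip in N (left out, the last holds). Time passes only in rows, so rows that do not move let the fingers close. It gives the time, the measured TCP pose, the force and the opening at its end, in the units of the state.
- ctrl.get_obs(): the state, without advancing time (a new reading comes with each control period).
- ctrl.camera(name): name is "scene" or "top" or "wrist"; returns the picture (384x512x3 uint8, blue, green, red); there is no depth.
- ctrl.camera_params(name): a dict with "mtx" (3x3 intrinsics, pixels), "origin" and "attitude" of the camera in the world. Camera axes: x right, y down, z forward; pixel columns grow to the right and rows downward; lengths in m; the calibration is good to about 2 mm. A picture is of the moment at which its call begins: read the wrist's pose just before it. camera_params takes no time and is no camera call; for the wrist camera it gives the pose at the moment of the call.
- ctrl.hand_in(): hands the job in, once; it reports no verdict.
Trained networks look in the newest picture that a camera, given by its name, has taken for a name from the list of things; names that differ only in an ending like _2 or _b are one class to them, and where a whole thing is asked for, a point or a joint stands for the part that bears it (a point fixed in the world has none). Each returns a list of dicts, best first, with "conf" (0 to 1); they miss things now and then, are a little off and sometimes report something else, mostly with a low value. They report only what shows in the picture. A call takes as long as a camera call.
- ctrl.boxes_of(camera, label): "rect" ([left, top, right, bottom] in pixels, round what is visible of it).
- ctrl.mark_of(camera, label): "position" ([row, column] in pixels: a listed point, or the origin of a listed thing).
The state is a dict: "time_s": time; "qpos": joint angles; "joint_vel": joint speeds; "tau": joint torques, N m; "ee_pos": TCP position; "eef_rot": TCP orientation; "force": force on the tool from outside, world axes, zero at the start; "moment": the same for the moment, N m; "grip_width": finger opening in m.
Only numpy, scipy, OpenCV 4.12 (cv2) and the standard library are available. Lean on these libraries where they do the work, as an engineer would, in place of code of your own. Each camera call takes 0.05 s, during which the arm holds its last target.

## Task

The bare pine shelf rail that stands on two feet is to be checked for level: pick up the orange level and set it on its long narrow edge on top of that rail, in line with it and about at its middle, and leave it standing there. Set it down, do not drop it, and do not push the loose wood offcut about; the blue rail is not wanted.

Things in the scene. Friction and masses are not known exactly. Their poses are not given: they have to be found in the camera images.
- torpedo_level: Orange and black torpedo spirit level, 230 mm long, 21 mm thick, 44 mm high, 0.17 kg more or less; at the start it stands on the worktop on one of its two long 21 mm wide edges, which are flat and alike. Its x axis runs along its length (level, either end may serve), its y axis points up, its z axis points level through its thickness. Origin: on the face z = 0 of the thickness, mid-length and mid-height; see level_mid for its centre.
- level_mid (a point): The centre of the level: mid-length, mid-height (22 mm above the edge it stands on) and mid-thickness; axes as the level's. Grip it across its 21 mm thickness, from above.
- pine_rail_top (a point): Centre of the flat top face of the bare pine rail: pale wood, 260 mm long, 34 mm wide, 32 mm tall, its top 70 mm above the worktop, on two dark feet that spread 60 mm across it; it is fixed. x axis along the rail's length, y across its width, z up. It stands to the left of the level, and may be either the nearer or the farther of the two rails.
- blue_rail_top (a point): Centre of the flat top face of the blue painted rail with black ends, of the same size and on the same feet, fixed beside the pine one; axes likewise. Not to be used.
- wood_offcut: Loose bystander: flat pine offcut 140 x 45 x 19 mm lying on the worktop beside the level, to its left or right. Origin at the centre of its underside, y axis along its length, z up.

How it is judged:
At the end, for the whole second after the job is handed in: The level stands at rest on its narrow edge on the top of the pine rail: its centre within 25 mm of the rail's middle lengthways and within 14 mm of the rail's centre line, 16 to 28 mm above the top face, its length within 10 degrees of the rail's and upright within 10 degrees (x of level_mid in the frame of pine_rail_top between -0.025 and 0.025 m and y of level_mid in the frame of pine_rail_top between -0.014 and 0.014 m and z of level_mid in the frame of pine_rail_top between 0.016 and 0.028 m and angle between the x axis of torpedo_level and the x axis of pine_rail_top, either way round below 0.175 rad and angle between the y axis of torpedo_level and the z axis of pine_rail_top, either way round below 0.175 rad and linear speed of torpedo_level below 0.02 m/s and angular speed of torpedo_level below 0.1 rad/s); the robot touches nothing.
It fails at once if the level is dropped: it moves faster than 0.6 m/s (a fall of about 18 mm) with no finger on it (linear speed of torpedo_level above 0.6 m/s and contact force between the fingers and torpedo_level below 0.1 N).
It fails at once if the loose wood offcut is pushed more than 30 mm from where it lay (distance of wood_offcut from where it was at the start of the episode above 0.03 m).
It also fails if it takes over 48 s, if anything falls off the work surface, if the arm or the gripper's body presses on something with over 40 N, if the wrist force passes 120 N, or if a joint passes its speed limit or range.

## Working session

There is one attempt and no reset: what is moved stays moved. The work goes in short steps, Python scripts to look and compute and a tool call to move; the robot and the scene stay as the last step left them, time stands still between calls to the robot, and variables do not carry over. Pictures are saved under pics/ and viewed, and the job is handed in when it is done.

Besides the shell and the picture viewer there is one more tool, called after "Call:" in YAML: its name, and indented under it one key for each argument. carry_out: Moves the arm, as the interface text tells. Its arguments: {"type":"object","properties":{"deltas":{"type":"array"},"squeeze":{"type":"number"}},"required":["deltas"]}

```bash
mkdir -p pics; python3 - <<'E'
from station import ctrl
import cv2
o=ctrl.get_obs();print(o, ctrl.grasp_offset)
for n in ["scene","top"]:
    cv2.imwrite(f"pics/{n}0.png",ctrl.camera(n)); p=ctrl.camera_params(n); print(n,p)
    for l in ["torpedo_level","level_mid","pine_rail_top","blue_rail_top","wood_offcut"]:
        print(n,l,ctrl.mark_of(n,l)[:2])
E
```

```text
{'time_s': 0.0, 'qpos': array([ 1.19942800e+00,  3.00476297e-01,  1.52162036e+00, -2.16743560e-05,
        1.32069731e+00, -6.65906947e-02]), 'joint_vel': array([-0.00052142, -0.00127521, -0.00267537, -0.00027369,  0.00048101,
       -0.0009409 ]), 'tau': array([ 3.54215872e-04, -5.31813455e+01, -3.52737665e+01,  7.08123785e-02,
        2.44895130e-02, -9.20111074e-05]), 'ee_pos': array([0.16494631, 0.52439053, 0.20486687]), 'eef_rot': array([-3.14039261e+00, -5.89895971e-05,  2.83682036e+00]), 'force': array([-0.04955282,  0.55719337, -0.27188741]), 'moment': array([-0.02554814,  0.02070254, -0.00742755]), 'grip_width': 0.09406978676983463} 0.0188
scene {'mtx': array([[435.5442965 ,   0.        , 258.58961942],
       [  0.        , 435.5442965 , 196.71834413],
       [  0.        ,   0.        ,   1.        ]]), 'origin': array([-0.15499012, -0.4120517 ,  0.98334005]), 'attitude': array([-2.43893266,  0.01067989, -1.10732914])}
scene torpedo_level [{'position': [228.4, 311.0], 'conf': 0.71}]
scene level_mid [{'position': [228.9, 317.8], 'conf': 0.56}]
scene pine_rail_top [{'position': [194.6, 211.0], 'conf': 0.85}]
scene blue_rail_top [{'position': [145.5, 151.4], 'conf': 0.89}]
scene wood_offcut [{'position': [263.7, 370.0], 'conf': 0.58}]
top {'mtx': array([[492.78815241,   0.        , 262.2220369 ],
       [  0.        , 492.78815241, 184.31050253],
       [  0.        ,   0.        ,   1.        ]]), 'origin': array([ 0.22037812, -0.05235054,  1.47760462]), 'attitude': array([-2.92406163e+00,  4.95879503e-04, -1.50695746e+00])}
top torpedo_level [{'position': [192.0, 324.6], 'conf': 0.63}]
top level_mid [{'position': [189.8, 326.8], 'conf': 0.56}]
top pine_rail_top [{'position': [190.8, 226.0], 'conf': 0.56}]
top blue_rail_top [{'position': [164.7, 138.8], 'conf': 0.85}]
top wood_offcut [{'position': [207.6, 384.9], 'conf': 0.71}]
```

View pics/scene0.png

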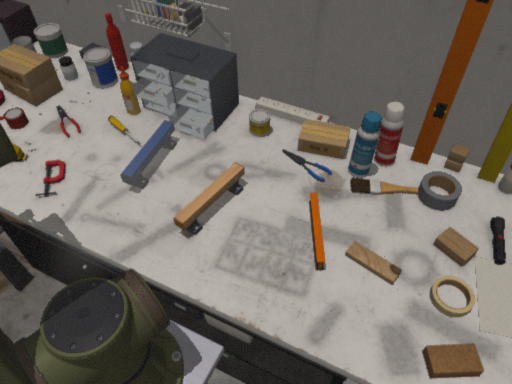

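View pics/top0.png

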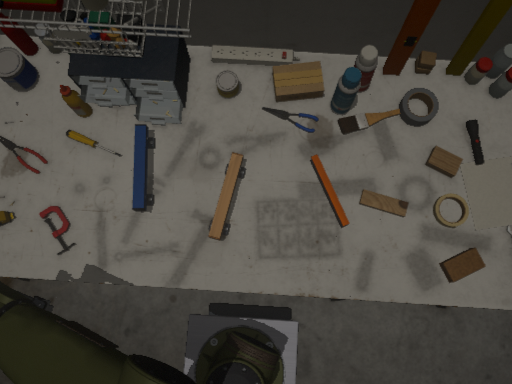

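The level shows at about (328,190) in the top view and the pine rail at (228,195). The offcut is right of the level at (384,204), and the blue rail is at (142,167). Next I'll crop and segment for precision.

```bash
cat > h.py <<'E'
import numpy as np,cv2
from scipy.spatial.transform import Rotation as R
def ray(p,uv):
    d=np.linalg.inv(p["mtx"])@np.array([uv[0],uv[1],1.]); return R.from_euler('xyz',p["attitude"]).as_matrix()@d
def onz(p,uv,z):
    d=ray(p,uv);o=p["origin"];return o+d*(z-o[2])/d[2]
def proj(p,X):
    c=R.from_euler('xyz',p["attitude"]).as_matrix().T@(np.array(X)-p["origin"]);c=p["mtx"]@c;return c[:2]/c[2]
E
python3 - <<'E'
from h import *
from station import ctrl
for n,l,z,c in [("top",'level',.044,(300,145,360,235)),("top",'pine',.07,(200,145,255,245)),("scene",'level',.044,(295,180,340,275)),("scene",'pine',.07,(165,155,255,235))]:
    im=cv2.imread(f"pics/{n}0.png");p=ctrl.camera_params(n)
    x0,y0,x1,y1=c;cr=im[y0:y1,x0:x1]
    hsv=cv2.cvtColor(cr,cv2.COLOR_BGR2HSV)
    m=((hsv[...,0]<25)&(hsv[...,1]>(150 if l=='level' else 85))&(hsv[...,2]>80)).astype(np.uint8)
    k,lab,st,_=cv2.connectedComponentsWithStats(m);i=1+st[1:,4].argmax();m=(lab==i)
    ys,xs=np.nonzero(m);r=cv2.minAreaRect(np.c_[xs+x0,ys+y0].astype(np.float32));b=cv2.boxPoints(r)
    W=np.array([onz(p,q,z)[:2] for q in b]);print(n,l,m.sum(),b.round(1).tolist(),W.round(4).tolist(),W.mean(0),[np.linalg.norm(W[i]-W[i-1]).round(3) for i in (1,2)])
    cr=cv2.resize(cr,None,fx=6,fy=6,interpolation=cv2.INTER_CUBIC)
    cv2.polylines(cr,[((b-[x0,y0]+.5)*6).astype(int)],1,(0,255,0));cv2.imwrite(f"pics/c_{n}_{l}.png",cr)
def hh(f): 
    im=[cv2.imread(f"pics/c_{f}_{l}.png") for l in('level','pine')];H=max(i.shape[0] for i in im)
    o=np.hstack([cv2.copyMakeBorder(i,0,H-i.shape[0],0,0,0) for i in im]);cv2.imwrite(f"pics/cc_{f}.png",cv2.resize(o,None,fx=min(1,790/o.shape[1],590/H),fy=min(1,790/o.shape[1],590/H)))
hh('top');hh('scene')
for n in("top","scene"):
    p=ctrl.camera_params(n)
print([onz(ctrl.camera_params(n),uv,z).round(4).tolist() for n,uv,z in[("top",(326.8,189.8),.022),("scene",(317.8,228.9),.022),("top",(226,190.8),.07),("scene",(211,194.6),.07)]])
E
```

```text
top level 495 [[310.79998779296875, 156.5], [316.79998779296875, 153.6999969482422], [348.79998779296875, 222.8000030517578], [342.70001220703125, 225.60000610351562]] [[0.6316, -0.1721], [0.6416, -0.1899], [0.4375, -0.2918], [0.4282, -0.2743]] [ 0.53471975 -0.23202791] [np.float64(0.02), np.float64(0.228)]
top pine 976 [[207.89999389648438, 236.0], [231.89999389648438, 151.6999969482422], [242.89999389648438, 154.8000030517578], [218.8000030517578, 239.10000610351562]] [[0.37, 0.1136], [0.6241, 0.0642], [0.6165, 0.0311], [0.3631, 0.0816]] [0.4933966  0.07263683] [np.float64(0.259), np.float64(0.034)]
scene level 568 [[309.20001220703125, 193.10000610351562], [317.3999938964844, 192.1999969482422], [325.20001220703125, 267.5], [317.0, 268.29998779296875]] [[0.6273, -0.1706], [0.6406, -0.1904], [0.419, -0.2986], [0.4077, -0.2812]] [ 0.52365259 -0.23520147] [np.float64(0.024), np.float64(0.247)]
scene pine 1074 [[171.39999389648438, 219.1999969482422], [234.8000030517578, 158.39999389648438], [245.10000610351562, 169.1999969482422], [181.6999969482422, 230.0]] [[0.3618, 0.1145], [0.6348, 0.0726], [0.6091, 0.0245], [0.3443, 0.0708]] [0.48751025 0.07059689] [np.float64(0.276), np.float64(0.055)]
[[0.5369, -0.2267, 0.022], [0.5368, -0.2347, 0.022], [0.5047, 0.0724, 0.07], [0.4817, 0.0641, 0.07]]
```

View pics/cc_top.png

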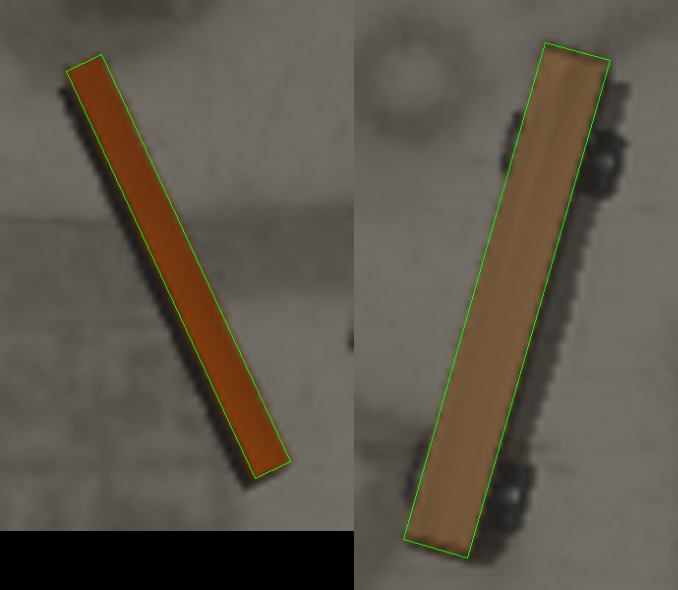

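View pics/cc_scene.png

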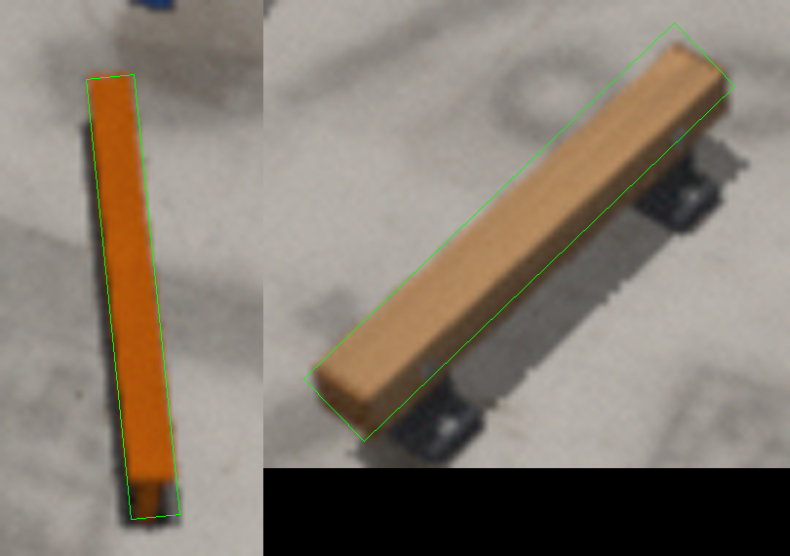

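Top-view results:
- **Level:** measures 228×20 mm, centre (0.535, −0.231), yaw 0.465.
- **Pine rail:** measures 259×34 mm, centre (0.4934, 0.0726), yaw −0.194.

Both match the given sizes. Next, plan the approach to hover above the level.

```bash
cat >> h.py <<'E'
def plan(pos,rot,tgt,yaw,v=0.95,frm=None):
    # print rows (tool axes) from the present pose to the target, tool down
    Rc=R.from_euler('xyz',rot);p=np.array(pos,float);tgt=np.array(tgt,float)
    Rt=R.from_euler('xyz',[np.pi,0,yaw]);rv=(Rc.inv()*Rt).as_rotvec()
    print("rotvec",rv.round(4),"dist",np.linalg.norm(tgt-p))
    n=max(int(np.ceil(max(np.linalg.norm(tgt-p)/.02/v,np.linalg.norm(rv)/.08))),1)
    rows=[]
    for i in range(n):
        w=(Rc.inv()*Rt).as_rotvec()/(n-i)/.08; d=Rc.inv().apply(tgt-p)/(n-i)/.02
        r=np.r_[d,w].round(2);rows.append(r)
        p=p+Rc.apply(r[:3]*.02);Rc=Rc*R.from_rotvec(r[3:]*.08)
    print(n,p.round(4),Rc.as_euler('xyz').round(4))
    for i in range(0,n,12):
        print("["+",".join("{"+",".join(f'"{k}":{a:g}' for k,a in zip(("x","y","z","wx","wy","wz"),r) if a)+"}" for r in rows[i:i+12])+"]")
E
python3 - <<'E'
from h import *
from station import ctrl
o=ctrl.get_obs()
plan(o["ee_pos"],o["eef_rot"],[.535,-.231,.16],.465)
E
```

```text
rotvec [-0.0000e+00  1.0000e-04  2.3718e+00] dist 0.8425540085502177
45 [ 0.535  -0.2309  0.1601] [3.1416 0.     0.4648]
[{"x":-0.64,"y":-0.68,"z":0.05,"wz":0.66},{"x":-0.68,"y":-0.64,"z":0.05,"wz":0.66},{"x":-0.71,"y":-0.61,"z":0.05,"wz":0.66},{"x":-0.74,"y":-0.57,"z":0.05,"wz":0.66},{"x":-0.77,"y":-0.53,"z":0.05,"wz":0.66},{"x":-0.8,"y":-0.49,"z":0.05,"wz":0.66},{"x":-0.82,"y":-0.44,"z":0.05,"wz":0.66},{"x":-0.85,"y":-0.4,"z":0.05,"wz":0.66},{"x":-0.87,"y":-0.35,"z":0.05,"wz":0.66},{"x":-0.88,"y":-0.31,"z":0.05,"wz":0.66},{"x":-0.9,"y":-0.26,"z":0.05,"wz":0.66},{"x":-0.91,"y":-0.21,"z":0.05,"wz":0.66}]
[{"x":-0.92,"y":-0.16,"z":0.05,"wz":0.66},{"x":-0.93,"y":-0.12,"z":0.05,"wz":0.66},{"x":-0.93,"y":-0.07,"z":0.05,"wz":0.66},{"x":-0.93,"y":-0.02,"z":0.05,"wz":0.66},{"x":-0.93,"y":0.03,"z":0.05,"wz":0.66},{"x":-0.93,"y":0.08,"z":0.05,"wz":0.66},{"x":-0.93,"y":0.13,"z":0.05,"wz":0.66},{"x":-0.92,"y":0.18,"z":0.05,"wz":0.66},{"x":-0.91,"y":0.23,"z":0.05,"wz":0.66},{"x":-0.89,"y":0.27,"z":0.05,"wz":0.66},{"x":-0.88,"y":0.32,"z":0.05,"wz":0.66},{"x":-0.86,"y":0.37,"z":0.05,"wz":0.66}]
[{"x":-0.84,"y":0.41,"z":0.05,"wz":0.66},{"x":-0.82,"y":0.46,"z":0.05,"wz":0.66},{"x":-0.79,"y":0.5,"z":0.05,"wz":0.66},{"x":-0.76,"y":0.54,"z":0.05,"wz":0.66},{"x":-0.73,"y":0.58,"z":0.05,"wz":0.66},{"x":-0.7,"y":0.62,"z":0.05,"wz":0.66},{"x":-0.67,"y":0.65,"z":0.05,"wz":0.66},{"x":-0.63,"y":0.69,"z":0.05,"wz":0.66},{"x":-0.6,"y":0.72,"z":0.05,"wz":0.66},{"x":-0.56,"y":0.75,"z":0.05,"wz":0.66},{"x":-0.52,"y":0.78,"z":0.05,"wz":0.66},{"x":-0.47,"y":0.8,"z":0.05,"wz":0.65}]
[{"x":-0.43,"y":0.83,"z":0.05,"wz":0.66},{"x":-0.39,"y":0.85,"z":0.05,"wz":0.65},{"x":-0.34,"y":0.87,"z":0.05,"wz":0.66},{"x":-0.3,"y":0.89,"z":0.05,"wz":0.65},{"x":-0.25,"y":0.9,"z":0.05,"wz":0.66},{"x":-0.2,"y":0.91,"z":0.06,"wz":0.65},{"x":-0.16,"y":0.92,"z":0.05,"wz":0.66},{"x":-0.11,"y":0.93,"z":0.06,"wz":0.65},{"x":-0.05,"y":0.93,"z":0.05,"wz":0.66}]
```

Call:
carry_out:
  deltas:
    - {"x": -0.65, "y": -0.7, "z": 0, "wz": 0.65, "jaw": 55}
    - {"x": -0.7, "y": -0.65, "wz": 0.65, "jaw": 55}
    - {"x": -0.7, "y": -0.6, "wz": 0.65, "jaw": 55}
    - {"x": -0.75, "y": -0.55, "wz": 0.65, "jaw": 55}
    - {"x": -0.75, "y": -0.55, "wz": 0.65, "jaw": 55}
    - {"x": -0.8, "y": -0.5, "wz": 0.65, "jaw": 55}
    - {"x": -0.8, "y": -0.45, "wz": 0.65, "jaw": 55}
    - {"x": -0.85, "y": -0.4, "wz": 0.65, "jaw": 55}
    - {"x": -0.85, "y": -0.35, "wz": 0.65, "jaw": 55}
    - {"x": -0.9, "y": -0.3, "wz": 0.65, "jaw": 55}
    - {"x": -0.9, "y": -0.25, "wz": 0.65, "jaw": 55}
    - {"x": -0.9, "y": -0.2, "wz": 0.65, "jaw": 55}

```text
invalid input
```

Call:
carry_out:
  deltas:
    - {"x": -0.9, "y": -0.15, "wz": 0.65, "jaw": 55}
    - {"x": -0.95, "y": -0.1, "wz": 0.65, "jaw": 55}
    - {"x": -0.95, "y": -0.05, "wz": 0.65, "jaw": 55}
    - {"x": -0.95, "wz": 0.65, "jaw": 55}
    - {"x": -0.95, "y": 0.05, "wz": 0.65, "jaw": 55}
    - {"x": -0.95, "y": 0.1, "wz": 0.65, "jaw": 55}
    - {"x": -0.95, "y": 0.15, "wz": 0.65, "jaw": 55}
    - {"x": -0.9, "y": 0.2, "wz": 0.65, "jaw": 55}
    - {"x": -0.9, "y": 0.25, "wz": 0.65, "jaw": 55}
    - {"x": -0.9, "y": 0.25, "wz": 0.65, "jaw": 55}
    - {"x": -0.9, "y": 0.3, "wz": 0.65, "jaw": 55}
    - {"x": -0.85, "y": 0.35, "wz": 0.65, "jaw": 55}

```text
invalid input
```

Call:
carry_out:
  deltas:
    - {"x": -0.85, "y": 0.4, "wz": 0.65, "jaw": 55}
    - {"x": -0.8, "y": 0.45, "wz": 0.65, "jaw": 55}
    - {"x": -0.8, "y": 0.5, "wz": 0.65, "jaw": 55}
    - {"x": -0.75, "y": 0.55, "wz": 0.65, "jaw": 55}
    - {"x": -0.75, "y": 0.6, "wz": 0.65, "jaw": 55}
    - {"x": -0.7, "y": 0.6, "wz": 0.65, "jaw": 55}
    - {"x": -0.65, "y": 0.65, "wz": 0.65, "jaw": 55}
    - {"x": -0.65, "y": 0.7, "wz": 0.65, "jaw": 55}
    - {"x": -0.6, "y": 0.7, "wz": 0.65, "jaw": 55}
    - {"x": -0.55, "y": 0.75, "wz": 0.65, "jaw": 55}
    - {"x": -0.5, "y": 0.8, "wz": 0.65, "jaw": 55}
    - {"x": -0.45, "y": 0.8, "wz": 0.65, "jaw": 55}

```text
invalid input
```

```bash
python3 - <<'E'
from h import *
from station import ctrl
o=ctrl.get_obs();print(o["time_s"],o["ee_pos"],o["eef_rot"],o["grip_width"])
plan(o["ee_pos"],o["eef_rot"],[.535,-.231,.16],.465)
E
```

```text
0.6 [0.16505629 0.52462928 0.20542365] [-3.14154852e+00  1.24548330e-05  2.83680244e+00] 0.09378041546425755
rotvec [-0.0000e+00  1.0000e-04  2.3718e+00] dist 0.8425540085502177
45 [ 0.535  -0.2309  0.1601] [3.1416 0.     0.4648]
[{"x":-0.64,"y":-0.68,"z":0.05,"wz":0.66},{"x":-0.68,"y":-0.64,"z":0.05,"wz":0.66},{"x":-0.71,"y":-0.61,"z":0.05,"wz":0.66},{"x":-0.74,"y":-0.57,"z":0.05,"wz":0.66},{"x":-0.77,"y":-0.53,"z":0.05,"wz":0.66},{"x":-0.8,"y":-0.49,"z":0.05,"wz":0.66},{"x":-0.82,"y":-0.44,"z":0.05,"wz":0.66},{"x":-0.85,"y":-0.4,"z":0.05,"wz":0.66},{"x":-0.87,"y":-0.35,"z":0.05,"wz":0.66},{"x":-0.88,"y":-0.31,"z":0.05,"wz":0.66},{"x":-0.9,"y":-0.26,"z":0.05,"wz":0.66},{"x":-0.91,"y":-0.21,"z":0.05,"wz":0.66}]
[{"x":-0.92,"y":-0.16,"z":0.05,"wz":0.66},{"x":-0.93,"y":-0.12,"z":0.05,"wz":0.66},{"x":-0.93,"y":-0.07,"z":0.05,"wz":0.66},{"x":-0.93,"y":-0.02,"z":0.05,"wz":0.66},{"x":-0.93,"y":0.03,"z":0.05,"wz":0.66},{"x":-0.93,"y":0.08,"z":0.05,"wz":0.66},{"x":-0.93,"y":0.13,"z":0.05,"wz":0.66},{"x":-0.92,"y":0.18,"z":0.05,"wz":0.66},{"x":-0.91,"y":0.23,"z":0.05,"wz":0.66},{"x":-0.89,"y"
[... 243 characters left out ...]
.54,"z":0.05,"wz":0.66},{"x":-0.73,"y":0.58,"z":0.05,"wz":0.66},{"x":-0.7,"y":0.62,"z":0.05,"wz":0.66},{"x":-0.67,"y":0.65,"z":0.05,"wz":0.66},{"x":-0.63,"y":0.69,"z":0.05,"wz":0.66},{"x":-0.6,"y":0.72,"z":0.05,"wz":0.66},{"x":-0.56,"y":0.75,"z":0.05,"wz":0.66},{"x":-0.52,"y":0.78,"z":0.05,"wz":0.66},{"x":-0.47,"y":0.8,"z":0.05,"wz":0.65}]
[{"x":-0.43,"y":0.83,"z":0.05,"wz":0.66},{"x":-0.39,"y":0.85,"z":0.05,"wz":0.65},{"x":-0.34,"y":0.87,"z":0.05,"wz":0.66},{"x":-0.3,"y":0.89,"z":0.05,"wz":0.65},{"x":-0.25,"y":0.9,"z":0.05,"wz":0.66},{"x":-0.2,"y":0.91,"z":0.06,"wz":0.65},{"x":-0.16,"y":0.92,"z":0.05,"wz":0.66},{"x":-0.11,"y":0.93,"z":0.06,"wz":0.65},{"x":-0.05,"y":0.93,"z":0.05,"wz":0.66}]
```

Refused, possibly because rows need every key. I'll test a single full row.

Call:
carry_out:
  deltas:
    - {"x": -0.65, "y": -0.7, "z": 0, "wx": 0, "wy": 0, "wz": 0.65, "jaw": 55}

```text
time_s: 0.68
ee_pos: [0.1725, 0.5085, 0.2052]
eef_rot: [3.141, -0.0, 2.787]
force: [-0.3, 0.0, -0.1]
grip_width: 0.0901
```

Full rows work, so I'll carry on with those.

Call:
carry_out:
  deltas:
    - {"x": -0.7, "y": -0.65, "z": 0, "wx": 0, "wy": 0, "wz": 0.65, "jaw": 55}
    - {"x": -0.7, "y": -0.6, "z": 0, "wx": 0, "wy": 0, "wz": 0.65, "jaw": 55}
    - {"x": -0.75, "y": -0.55, "z": 0, "wx": 0, "wy": 0, "wz": 0.65, "jaw": 55}
    - {"x": -0.75, "y": -0.55, "z": 0, "wx": 0, "wy": 0, "wz": 0.65, "jaw": 55}
    - {"x": -0.8, "y": -0.5, "z": 0, "wx": 0, "wy": 0, "wz": 0.65, "jaw": 55}
    - {"x": -0.8, "y": -0.45, "z": 0, "wx": 0, "wy": 0, "wz": 0.65, "jaw": 55}
    - {"x": -0.85, "y": -0.4, "z": 0, "wx": 0, "wy": 0, "wz": 0.65, "jaw": 55}
    - {"x": -0.85, "y": -0.35, "z": 0, "wx": 0, "wy": 0, "wz": 0.65, "jaw": 55}
    - {"x": -0.9, "y": -0.3, "z": 0, "wx": 0, "wy": 0, "wz": 0.65, "jaw": 55}
    - {"x": -0.9, "y": -0.25, "z": 0, "wx": 0, "wy": 0, "wz": 0.65, "jaw": 55}
    - {"x": -0.9, "y": -0.2, "z": 0, "wx": 0, "wy": 0, "wz": 0.65, "jaw": 55}
    - {"x": -0.9, "y": -0.15, "z": 0, "wx": 0, "wy": 0, "wz": 0.65, "jaw": 55}

```text
time_s: 1.68
ee_pos: [0.273, 0.3065, 0.2056]
eef_rot: [3.141, -0.0, 2.158]
force: [0.5, 0.1, -0.4]
grip_width: 0.0514
```

Call:
carry_out:
  deltas:
    - {"x": -0.95, "y": -0.1, "z": 0, "wx": 0, "wy": 0, "wz": 0.65, "jaw": 55}
    - {"x": -0.95, "y": -0.05, "z": 0, "wx": 0, "wy": 0, "wz": 0.65, "jaw": 55}
    - {"x": -0.95, "y": 0, "z": 0, "wx": 0, "wy": 0, "wz": 0.65, "jaw": 55}
    - {"x": -0.95, "y": 0.05, "z": 0, "wx": 0, "wy": 0, "wz": 0.65, "jaw": 55}
    - {"x": -0.95, "y": 0.1, "z": 0, "wx": 0, "wy": 0, "wz": 0.65, "jaw": 55}
    - {"x": -0.95, "y": 0.15, "z": 0, "wx": 0, "wy": 0, "wz": 0.65, "jaw": 55}
    - {"x": -0.9, "y": 0.2, "z": 0, "wx": 0, "wy": 0, "wz": 0.65, "jaw": 55}
    - {"x": -0.9, "y": 0.25, "z": 0, "wx": 0, "wy": 0, "wz": 0.65, "jaw": 55}
    - {"x": -0.9, "y": 0.25, "z": 0, "wx": 0, "wy": 0, "wz": 0.65, "jaw": 55}
    - {"x": -0.9, "y": 0.3, "z": 0, "wx": 0, "wy": 0, "wz": 0.65, "jaw": 55}
    - {"x": -0.85, "y": 0.35, "z": 0, "wx": 0, "wy": 0, "wz": 0.65, "jaw": 55}
    - {"x": -0.85, "y": 0.4, "z": 0, "wx": 0, "wy": 0, "wz": 0.65, "jaw": 55}

```text
time_s: 2.68
ee_pos: [0.3769, 0.1052, 0.2056]
eef_rot: [3.141, -0.0, 1.534]
force: [0.2, 0.7, 0.1]
grip_width: 0.0519
```

Call:
carry_out:
  deltas:
    - {"x": -0.8, "y": 0.45, "z": 0, "wx": 0, "wy": 0, "wz": 0.65, "jaw": 55}
    - {"x": -0.8, "y": 0.5, "z": 0, "wx": 0, "wy": 0, "wz": 0.65, "jaw": 55}
    - {"x": -0.75, "y": 0.55, "z": 0, "wx": 0, "wy": 0, "wz": 0.65, "jaw": 55}
    - {"x": -0.75, "y": 0.6, "z": 0, "wx": 0, "wy": 0, "wz": 0.65, "jaw": 55}
    - {"x": -0.7, "y": 0.6, "z": 0, "wx": 0, "wy": 0, "wz": 0.65, "jaw": 55}
    - {"x": -0.65, "y": 0.65, "z": 0, "wx": 0, "wy": 0, "wz": 0.65, "jaw": 55}
    - {"x": -0.65, "y": 0.7, "z": 0, "wx": 0, "wy": 0, "wz": 0.65, "jaw": 55}
    - {"x": -0.6, "y": 0.7, "z": 0, "wx": 0, "wy": 0, "wz": 0.65, "jaw": 55}
    - {"x": -0.55, "y": 0.75, "z": 0, "wx": 0, "wy": 0, "wz": 0.65, "jaw": 55}
    - {"x": -0.5, "y": 0.8, "z": 0, "wx": 0, "wy": 0, "wz": 0.65, "jaw": 55}
    - {"x": -0.45, "y": 0.8, "z": 0, "wx": 0, "wy": 0, "wz": 0.65, "jaw": 55}

```text
time_s: 3.6
ee_pos: [0.4726, -0.0764, 0.2055]
eef_rot: [3.141, -0.0, 0.962]
force: [-0.2, 0.2, -0.4]
grip_width: 0.0514
```

```bash
python3 - <<'E'
from h import *
from station import ctrl
o=ctrl.get_obs();print(o["time_s"],o["ee_pos"],o["eef_rot"],o["grip_width"])
plan(o["ee_pos"],o["eef_rot"],[.535,-.231,.16],.465)
E
```

```text
3.6 [ 0.47255295 -0.07641287  0.2055023 ] [ 3.14142433e+00 -3.64387127e-05  9.62121504e-01] 0.05144199819493031
rotvec [ 2.000e-04 -1.000e-04  4.971e-01] dist 0.17282150831517443
10 [ 0.535  -0.2311  0.1599] [ 3.1415e+00 -1.0000e-04  4.6530e-01]
[{"x":-0.46,"y":0.7,"z":0.23,"wz":0.62},{"x":-0.42,"y":0.72,"z":0.23,"wz":0.62},{"x":-0.38,"y":0.74,"z":0.23,"wz":0.62},{"x":-0.35,"y":0.76,"z":0.23,"wz":0.62},{"x":-0.31,"y":0.77,"z":0.23,"wz":0.62},{"x":-0.27,"y":0.79,"z":0.23,"wz":0.62},{"x":-0.23,"y":0.8,"z":0.22,"wz":0.62},{"x":-0.19,"y":0.81,"z":0.23,"wz":0.62},{"x":-0.15,"y":0.82,"z":0.22,"wz":0.63},{"x":-0.11,"y":0.83,"z":0.23,"wz":0.62}]
```

Call:
carry_out:
  deltas:
    - {"x": -0.46, "y": 0.7, "z": 0.23, "wx": 0, "wy": 0, "wz": 0.62, "jaw": 55}
    - {"x": -0.42, "y": 0.72, "z": 0.23, "wx": 0, "wy": 0, "wz": 0.62, "jaw": 55}
    - {"x": -0.38, "y": 0.74, "z": 0.23, "wx": 0, "wy": 0, "wz": 0.62, "jaw": 55}
    - {"x": -0.35, "y": 0.76, "z": 0.23, "wx": 0, "wy": 0, "wz": 0.62, "jaw": 55}
    - {"x": -0.31, "y": 0.77, "z": 0.23, "wx": 0, "wy": 0, "wz": 0.62, "jaw": 55}
    - {"x": -0.27, "y": 0.79, "z": 0.23, "wx": 0, "wy": 0, "wz": 0.62, "jaw": 55}
    - {"x": -0.23, "y": 0.8, "z": 0.23, "wx": 0, "wy": 0, "wz": 0.62, "jaw": 55}
    - {"x": -0.19, "y": 0.81, "z": 0.23, "wx": 0, "wy": 0, "wz": 0.62, "jaw": 55}
    - {"x": -0.15, "y": 0.82, "z": 0.23, "wx": 0, "wy": 0, "wz": 0.62, "jaw": 55}
    - {"x": -0.11, "y": 0.83, "z": 0.23, "wx": 0, "wy": 0, "wz": 0.62, "jaw": 55}
    - {"x": 0, "y": 0, "z": 0, "wx": 0, "wy": 0, "wz": 0, "jaw": 55}

```text
time_s: 4.52
ee_pos: [0.5352, -0.2319, 0.1583]
eef_rot: [-3.141, 0.001, 0.464]
force: [-0.4, 0.1, -0.1]
grip_width: 0.0517
```

```bash
python3 - <<'E'
from h import *
from station import ctrl
o=ctrl.get_obs();print(o["time_s"],o["ee_pos"],o["eef_rot"],o["grip_width"])
p=ctrl.camera_params("wrist");im=ctrl.camera("wrist");cv2.imwrite("pics/w1.png",im);print(p)
for l in("level_mid","torpedo_level","wood_offcut"):
    m=ctrl.mark_of("wrist",l)[:1];print(l,m)
    if m:print(onz(p,m[0]["position"][::-1],.022))
# predicted corners of the level's top
c=np.array([.535,-.231]);u=np.array([np.cos(.465),np.sin(.465)]);v=np.array([-u[1],u[0]])
q=np.array([proj(p,[*(c+a*.115*u+b*.0105*v),.044]) for a,b in((1,1),(1,-1),(-1,-1),(-1,1))]);print(q.round(1).tolist())
cv2.polylines(im,[q.astype(int)],1,(0,255,0));cv2.imwrite("pics/w1o.png",im)
E
```

```text
4.5167 [ 0.53517433 -0.23189403  0.15827465] [-3.14091102e+00  8.88794919e-04  4.64444539e-01] 0.051680022510275585
{'mtx': array([[271.50097324,   0.        , 255.19373914],
       [  0.        , 271.50097324, 191.10386122],
       [  0.        ,   0.        ,   1.        ]]), 'origin': array([ 0.60371065, -0.19682055,  0.33807226]), 'attitude': array([ 2.87480787e+00,  8.18661519e-04, -1.10710162e+00])}
level_mid [{'position': [187.2, 253.6], 'conf': 0.71}]
[ 0.529828   -0.23133483  0.022     ]
torpedo_level [{'position': [183.1, 246.1], 'conf': 0.61}]
[ 0.5303473  -0.22104439  0.022     ]
wood_offcut [{'position': [247.1, 355.2], 'conf': 0.87}]
[ 0.51716475 -0.38276548  0.022     ]
[[244.7, 77.6], [265.5, 77.5], [263.9, 278.4], [246.9, 278.4]]
```

View pics/w1o.png

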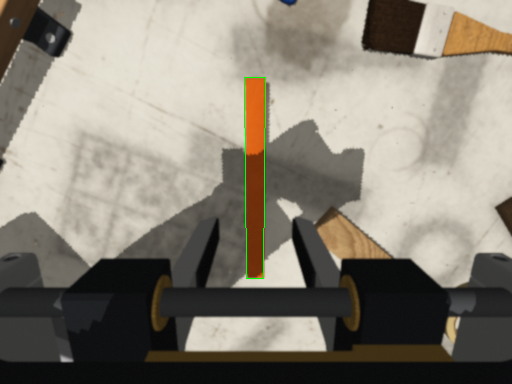

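The wrist view agrees with my estimate to within about 1 px: the level spans (255,78) to (255,278) and sits centred between the fingers. The offcut's nearest tip is at (333,208), well clear. I'll descend and grip.

Call:
carry_out:
  deltas:
    - {"x": 0, "y": 0, "z": 0.9, "wx": 0, "wy": 0, "wz": 0, "jaw": 55}
    - {"x": 0, "y": 0, "z": 0.9, "wx": 0, "wy": 0, "wz": 0, "jaw": 55}
    - {"x": 0, "y": 0, "z": 0.9, "wx": 0, "wy": 0, "wz": 0, "jaw": 55}
    - {"x": 0, "y": 0, "z": 0.9, "wx": 0, "wy": 0, "wz": 0, "jaw": 55}
    - {"x": 0, "y": 0, "z": 0.9, "wx": 0, "wy": 0, "wz": 0, "jaw": 55}
    - {"x": 0, "y": 0, "z": 0.8, "wx": 0, "wy": 0, "wz": 0, "jaw": 55}
    - {"x": 0, "y": 0, "z": 0.7, "wx": 0, "wy": 0, "wz": 0, "jaw": 55}
    - {"x": 0, "y": 0, "z": 0.6, "wx": 0, "wy": 0, "wz": 0, "jaw": 55}
    - {"x": 0, "y": 0, "z": 0.4, "wx": 0, "wy": 0, "wz": 0, "jaw": 55}
    - {"x": 0, "y": 0, "z": 0.3, "wx": 0, "wy": 0, "wz": 0, "jaw": 55}
    - {"x": 0, "y": 0, "z": 0.1, "wx": 0, "wy": 0, "wz": 0, "jaw": 55}
    - {"x": 0, "y": 0, "z": 0, "wx": 0, "wy": 0, "wz": 0, "jaw": 55}

```text
time_s: 5.72
ee_pos: [0.5351, -0.2299, 0.0115]
eef_rot: [-3.142, 0.0, 0.469]
force: [-0.1, -0.6, 0.5]
grip_width: 0.0517
```

Call:
carry_out:
  deltas:
    - {"x": 0, "y": 0, "z": 0.1, "wx": 0, "wy": 0, "wz": 0, "jaw": 30}
    - {"x": 0, "y": 0, "z": 0, "wx": 0, "wy": 0, "wz": 0, "jaw": 26}
    - {"x": 0, "y": 0, "z": 0, "wx": 0, "wy": 0, "wz": 0, "jaw": 22}
    - {"x": 0, "y": 0, "z": 0, "wx": 0, "wy": 0, "wz": 0, "jaw": 15}
    - {"x": 0, "y": 0, "z": 0, "wx": 0, "wy": 0, "wz": 0, "jaw": 5}
    - {"x": 0, "y": 0, "z": 0, "wx": 0, "wy": 0, "wz": 0, "jaw": 0}
    - {"x": 0, "y": 0, "z": 0, "wx": 0, "wy": 0, "wz": 0, "jaw": 0}
    - {"x": 0, "y": 0, "z": 0, "wx": 0, "wy": 0, "wz": 0, "jaw": 0}
  squeeze: 25

```text
time_s: 6.38
ee_pos: [0.5352, -0.2301, 0.0096]
eef_rot: [3.141, -0.0, 0.469]
force: [0.2, -0.4, 3.3]
grip_width: 0.0205
```

Call:
carry_out:
  deltas:
    - {"x": 0, "y": 0, "z": -0.2, "wx": 0, "wy": 0, "wz": 0, "jaw": 0}
    - {"x": 0, "y": 0, "z": -0.5, "wx": 0, "wy": 0, "wz": 0, "jaw": 0}
    - {"x": 0, "y": 0, "z": -0.8, "wx": 0, "wy": 0, "wz": 0, "jaw": 0}
    - {"x": 0, "y": 0, "z": -0.8, "wx": 0, "wy": 0, "wz": 0, "jaw": 0}
    - {"x": 0, "y": 0, "z": -0.8, "wx": 0, "wy": 0, "wz": 0, "jaw": 0}
    - {"x": 0, "y": 0, "z": -0.8, "wx": 0, "wy": 0, "wz": 0, "jaw": 0}
    - {"x": 0, "y": 0, "z": -0.8, "wx": 0, "wy": 0, "wz": 0, "jaw": 0}
    - {"x": 0, "y": 0, "z": -0.8, "wx": 0, "wy": 0, "wz": 0, "jaw": 0}
    - {"x": 0, "y": 0, "z": -0.5, "wx": 0, "wy": 0, "wz": 0, "jaw": 0}
    - {"x": 0, "y": 0, "z": -0.2, "wx": 0, "wy": 0, "wz": 0, "jaw": 0}
    - {"x": 0, "y": 0, "z": 0, "wx": 0, "wy": 0, "wz": 0, "jaw": 0}

```text
time_s: 7.3
ee_pos: [0.5353, -0.2301, 0.1344]
eef_rot: [3.14, -0.001, 0.469]
force: [0.3, 1.2, -2.5]
grip_width: 0.0205
```

```bash
python3 - <<'E'
from h import *
from station import ctrl
o=ctrl.get_obs();print(o["time_s"],o["ee_pos"],o["eef_rot"],o["grip_width"],o["force"])
cv2.imwrite("pics/w2.png",ctrl.camera("wrist"))
plan(o["ee_pos"],o["eef_rot"],[.4934,.0726,.13],-.194,v=.8)
E
```

```text
7.3 [ 0.53531334 -0.23005764  0.1343727 ] [ 3.14043672e+00 -8.16352416e-04  4.68864333e-01] 0.020491685858685226 [ 0.32945733  1.16718908 -2.54254396]
rotvec [ 0.0008 -0.0012  0.6629] dist 0.30557731333083815
20 [0.4935 0.0727 0.1299] [-3.1413e+00  3.0000e-04 -1.9430e-01]
[{"x":0.25,"y":-0.72,"z":0.01,"wz":0.41},{"x":0.22,"y":-0.73,"z":0.01,"wz":0.41},{"x":0.2,"y":-0.74,"z":0.01,"wz":0.41},{"x":0.18,"y":-0.74,"z":0.01,"wz":0.42},{"x":0.15,"y":-0.75,"z":0.01,"wz":0.41},{"x":0.13,"y":-0.75,"z":0.01,"wz":0.42},{"x":0.1,"y":-0.76,"z":0.01,"wz":0.41},{"x":0.08,"y":-0.76,"z":0.01,"wz":0.42},{"x":0.05,"y":-0.76,"z":0.01,"wz":0.41},{"x":0.03,"y":-0.76,"z":0.01,"wz":0.42},{"y":-0.76,"z":0.01,"wz":0.41},{"x":-0.03,"y":-0.76,"z":0.01,"wz":0.42}]
[{"x":-0.05,"y":-0.76,"z":0.01,"wz":0.41},{"x":-0.08,"y":-0.76,"z":0.01,"wz":0.42},{"x":-0.1,"y":-0.76,"z":0.01,"wz":0.41},{"x":-0.13,"y":-0.76,"z":0.01,"wz":0.42},{"x":-0.15,"y":-0.75,"z":0.01,"wz":0.41},{"x":-0.18,"y":-0.75,"z":0.01,"wy":-0.01,"wz":0.42},{"x":-0.2,"y":-0.74,"z":0.01,"wz":0.41},{"x":-0.22,"y":-0.73,"z":0.02,"wx":0.01,"wy":-0.01,"wz":0.42}]
```

View pics/w2.png

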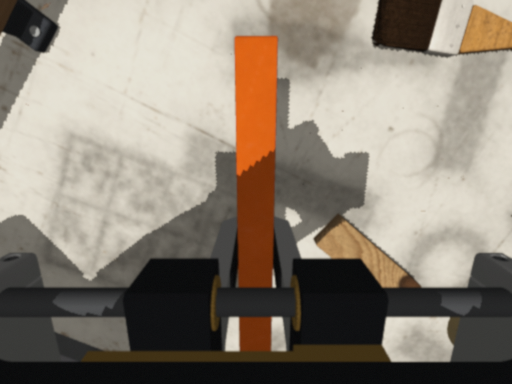

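The level is lifted and held straight, along column 256. Now I'll move it over the rail.

Call:
carry_out:
  deltas:
    - {"x": 0.13, "y": -0.36, "z": 0, "wx": 0, "wy": 0, "wz": 0.2, "jaw": 0}
    - {"x": 0.25, "y": -0.72, "z": 0, "wx": 0, "wy": 0, "wz": 0.41, "jaw": 0}
    - {"x": 0.22, "y": -0.73, "z": 0, "wx": 0, "wy": 0, "wz": 0.41, "jaw": 0}
    - {"x": 0.2, "y": -0.74, "z": 0, "wx": 0, "wy": 0, "wz": 0.41, "jaw": 0}
    - {"x": 0.18, "y": -0.74, "z": 0, "wx": 0, "wy": 0, "wz": 0.41, "jaw": 0}
    - {"x": 0.15, "y": -0.75, "z": 0, "wx": 0, "wy": 0, "wz": 0.41, "jaw": 0}
    - {"x": 0.13, "y": -0.75, "z": 0, "wx": 0, "wy": 0, "wz": 0.41, "jaw": 0}
    - {"x": 0.1, "y": -0.76, "z": 0, "wx": 0, "wy": 0, "wz": 0.41, "jaw": 0}
    - {"x": 0.08, "y": -0.76, "z": 0, "wx": 0, "wy": 0, "wz": 0.41, "jaw": 0}
    - {"x": 0.05, "y": -0.76, "z": 0, "wx": 0, "wy": 0, "wz": 0.41, "jaw": 0}
    - {"x": 0.03, "y": -0.76, "z": 0, "wx": 0, "wy": 0, "wz": 0.41, "jaw": 0}
    - {"x": 0, "y": -0.76, "z": 0, "wx": 0, "wy": 0, "wz": 0.41, "jaw": 0}

```text
time_s: 8.35
ee_pos: [0.5131, -0.055, 0.1323]
eef_rot: [-3.141, 0.002, 0.09]
force: [0.4, 0.5, -1.4]
grip_width: 0.0204
```

Call:
carry_out:
  deltas:
    - {"x": -0.05, "y": -0.76, "z": 0, "wx": 0, "wy": 0, "wz": 0.41, "jaw": 0}
    - {"x": -0.05, "y": -0.76, "z": 0, "wx": 0, "wy": 0, "wz": 0.41, "jaw": 0}
    - {"x": -0.08, "y": -0.76, "z": 0, "wx": 0, "wy": 0, "wz": 0.41, "jaw": 0}
    - {"x": -0.1, "y": -0.76, "z": 0, "wx": 0, "wy": 0, "wz": 0.41, "jaw": 0}
    - {"x": -0.13, "y": -0.75, "z": 0, "wx": 0, "wy": 0, "wz": 0.41, "jaw": 0}
    - {"x": -0.15, "y": -0.75, "z": 0, "wx": 0, "wy": 0, "wz": 0.41, "jaw": 0}
    - {"x": -0.18, "y": -0.74, "z": 0, "wx": 0, "wy": 0, "wz": 0.41, "jaw": 0}
    - {"x": -0.2, "y": -0.6, "z": 0, "wx": 0, "wy": 0, "wz": 0.35, "jaw": 0}
    - {"x": -0.15, "y": -0.4, "z": 0, "wx": 0, "wy": 0, "wz": 0.3, "jaw": 0}
    - {"x": 0, "y": 0, "z": 0, "wx": 0, "wy": 0, "wz": 0, "jaw": 0}
    - {"x": 0, "y": 0, "z": 0, "wx": 0, "wy": 0, "wz": 0, "jaw": 0}

```text
time_s: 9.27
ee_pos: [0.4953, 0.071, 0.1327]
eef_rot: [3.141, 0.001, -0.188]
force: [0.0, 0.1, -0.6]
grip_width: 0.0211
```

```bash
python3 - <<'E'
from h import *
from station import ctrl
o=ctrl.get_obs();print(o["time_s"],o["ee_pos"],o["eef_rot"],o["grip_width"],o["force"])
plan(o["ee_pos"],o["eef_rot"],[.4934,.0726,o["ee_pos"][2]],-.194,v=.8)
p=ctrl.camera_params("wrist");im=ctrl.camera("wrist")
c=np.array([.4934,.0726]);a=-.194;u=np.array([np.cos(a),np.sin(a)]);v=np.array([-u[1],u[0]])
def dr(c,L,W,z,col):
    q=np.array([proj(p,[*(c+s*L/2*u+t*W/2*v),z]) for s,t in((1,1),(1,-1),(-1,-1),(-1,1))]);cv2.polylines(im,[q.astype(int)],1,col)
dr(c,.26,.034,.07,(0,255,0));cv2.imwrite("pics/w3.png",im)
E
```

```text
9.2667 [0.49533224 0.07097202 0.13273874] [ 3.14117479e+00  1.17281634e-03 -1.88008909e-01] 0.021085630764600946 [ 0.0212228   0.10605008 -0.64683195]
rotvec [0.0004 0.0012 0.006 ] dist 0.0025266368098536746
1 [0.4934 0.0726 0.1327] [-3.1412e+00  4.0000e-04 -1.9360e-01]
[{"x":-0.11,"y":-0.06,"wx":0.01,"wy":0.01,"wz":0.07}]
```

View pics/w3.png

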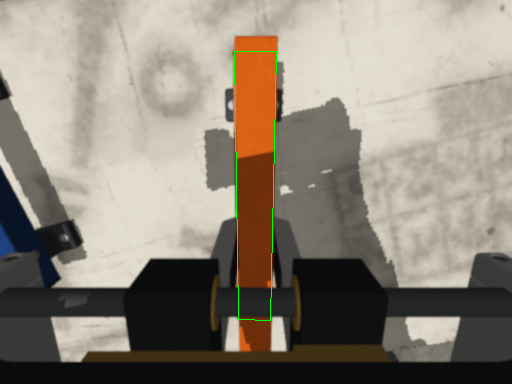

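The level hides the rail as predicted. The feet show evenly at (230,103) and (279,103), so it's centred. I'll trim and lower, with contact expected at TCP z≈0.0796.

Call:
carry_out:
  deltas:
    - {"x": -0.1, "y": -0.06, "z": 0.2, "wx": 0, "wy": 0, "wz": 0.07, "jaw": 0}
    - {"x": 0, "y": 0, "z": 0.4, "wx": 0, "wy": 0, "wz": 0, "jaw": 0}
    - {"x": 0, "y": 0, "z": 0.4, "wx": 0, "wy": 0, "wz": 0, "jaw": 0}
    - {"x": 0, "y": 0, "z": 0.4, "wx": 0, "wy": 0, "wz": 0, "jaw": 0}
    - {"x": 0, "y": 0, "z": 0.4, "wx": 0, "wy": 0, "wz": 0, "jaw": 0}
    - {"x": 0, "y": 0, "z": 0.3, "wx": 0, "wy": 0, "wz": 0, "jaw": 0}
    - {"x": 0, "y": 0, "z": 0.2, "wx": 0, "wy": 0, "wz": 0, "jaw": 0}
    - {"x": 0, "y": 0, "z": 0.1, "wx": 0, "wy": 0, "wz": 0, "jaw": 0}
    - {"x": 0, "y": 0, "z": 0, "wx": 0, "wy": 0, "wz": 0, "jaw": 0}
    - {"x": 0, "y": 0, "z": 0, "wx": 0, "wy": 0, "wz": 0, "jaw": 0}

```text
time_s: 10.15
ee_pos: [0.4941, 0.0725, 0.0856]
eef_rot: [-3.142, -0.0, -0.195]
force: [-0.1, 0.2, -1.2]
grip_width: 0.0208
```

Call:
carry_out:
  deltas:
    - {"x": 0, "y": 0, "z": 0.1, "wx": 0, "wy": 0, "wz": 0, "jaw": 0}
    - {"x": 0, "y": 0, "z": 0.1, "wx": 0, "wy": 0, "wz": 0, "jaw": 0}
    - {"x": 0, "y": 0, "z": 0.05, "wx": 0, "wy": 0, "wz": 0, "jaw": 0}
    - {"x": 0, "y": 0, "z": 0, "wx": 0, "wy": 0, "wz": 0, "jaw": 0}
    - {"x": 0, "y": 0, "z": 0, "wx": 0, "wy": 0, "wz": 0, "jaw": 0}

```text
time_s: 10.57
ee_pos: [0.4939, 0.0725, 0.0804]
eef_rot: [3.142, 0.0, -0.195]
force: [-0.8, -1.1, -2.0]
grip_width: 0.0209
```

Call:
carry_out:
  deltas:
    - {"x": 0, "y": 0, "z": 0.04, "wx": 0, "wy": 0, "wz": 0, "jaw": 0}
    - {"x": 0, "y": 0, "z": 0, "wx": 0, "wy": 0, "wz": 0, "jaw": 0}
    - {"x": 0, "y": 0, "z": 0, "wx": 0, "wy": 0, "wz": 0, "jaw": 0}

```text
time_s: 10.82
ee_pos: [0.494, 0.0725, 0.0797]
eef_rot: [-3.142, -0.0, -0.195]
force: [0.2, -0.5, -1.3]
grip_width: 0.0208
```

Call:
carry_out:
  deltas:
    - {"x": 0, "y": 0, "z": 0.04, "wx": 0, "wy": 0, "wz": 0, "jaw": 0}
    - {"x": 0, "y": 0, "z": 0, "wx": 0, "wy": 0, "wz": 0, "jaw": 0}
    - {"x": 0, "y": 0, "z": 0, "wx": 0, "wy": 0, "wz": 0, "jaw": 0}

```text
time_s: 11.07
ee_pos: [0.494, 0.0725, 0.0796]
eef_rot: [-3.142, -0.0, -0.195]
force: [-5.0, -0.8, 8.6]
grip_width: 0.0205
```

Contact: force went from −1.3 to +8.6 N at z=0.0796, as predicted. I'll ease off slightly and open gradually.

Call:
carry_out:
  deltas:
    - {"x": 0, "y": 0, "z": -0.02, "wx": 0, "wy": 0, "wz": 0, "jaw": 0}
    - {"x": 0, "y": 0, "z": 0, "wx": 0, "wy": 0, "wz": 0, "jaw": 0}
    - {"x": 0, "y": 0, "z": 0, "wx": 0, "wy": 0, "wz": 0, "jaw": 23}
    - {"x": 0, "y": 0, "z": 0, "wx": 0, "wy": 0, "wz": 0, "jaw": 24}
    - {"x": 0, "y": 0, "z": 0, "wx": 0, "wy": 0, "wz": 0, "jaw": 26}
    - {"x": 0, "y": 0, "z": 0, "wx": 0, "wy": 0, "wz": 0, "jaw": 30}
    - {"x": 0, "y": 0, "z": 0, "wx": 0, "wy": 0, "wz": 0, "jaw": 40}
    - {"x": 0, "y": 0, "z": 0, "wx": 0, "wy": 0, "wz": 0, "jaw": 50}
    - {"x": 0, "y": 0, "z": 0, "wx": 0, "wy": 0, "wz": 0, "jaw": 60}
    - {"x": 0, "y": 0, "z": 0, "wx": 0, "wy": 0, "wz": 0, "jaw": 60}
  squeeze: 5

```text
time_s: 11.9
ee_pos: [0.494, 0.0725, 0.0793]
eef_rot: [-3.142, -0.0, -0.195]
force: [0.1, 0.5, -0.3]
grip_width: 0.0514
```

```bash
python3 - <<'E'
from h import *
from station import ctrl
o=ctrl.get_obs();print(o["time_s"],o["grip_width"],o["force"])
cv2.imwrite("pics/w4.png",ctrl.camera("wrist"))
E
```

```text
11.9 0.051371131617424785 [ 0.13506294  0.5058282  -0.32926266]
```

View pics/w4.png

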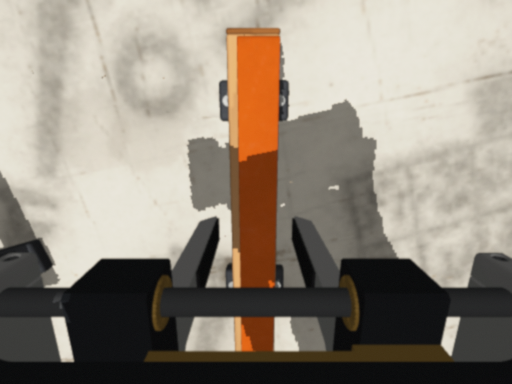

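The level stands on the rail, with its top at columns 237–279 and the rail at 228–280, a few px right of centre. I'll back straight up and check for lean.

Call:
carry_out:
  deltas:
    - {"x": 0, "y": 0, "z": -0.2, "wx": 0, "wy": 0, "wz": 0, "jaw": 60}
    - {"x": 0, "y": 0, "z": -0.4, "wx": 0, "wy": 0, "wz": 0, "jaw": 60}
    - {"x": 0, "y": 0, "z": -0.6, "wx": 0, "wy": 0, "wz": 0, "jaw": 60}
    - {"x": 0, "y": 0, "z": -0.8, "wx": 0, "wy": 0, "wz": 0, "jaw": 60}
    - {"x": 0, "y": 0, "z": -0.9, "wx": 0, "wy": 0, "wz": 0, "jaw": 60}
    - {"x": 0, "y": 0, "z": -0.9, "wx": 0, "wy": 0, "wz": 0, "jaw": 60}
    - {"x": 0, "y": 0, "z": -0.9, "wx": 0, "wy": 0, "wz": 0, "jaw": 60}
    - {"x": 0, "y": 0, "z": -0.8, "wx": 0, "wy": 0, "wz": 0, "jaw": 60}
    - {"x": 0, "y": 0, "z": -0.5, "wx": 0, "wy": 0, "wz": 0, "jaw": 60}
    - {"x": 0, "y": 0, "z": -0.2, "wx": 0, "wy": 0, "wz": 0, "jaw": 60}
    - {"x": 0, "y": 0, "z": 0, "wx": 0, "wy": 0, "wz": 0, "jaw": 60}

```text
time_s: 12.87
ee_pos: [0.4942, 0.0725, 0.204]
eef_rot: [-3.141, -0.001, -0.195]
force: [-0.1, -0.2, 0.1]
grip_width: 0.0564
```

```bash
python3 - <<'E'
from h import *
from station import ctrl
o=ctrl.get_obs();print(o["time_s"],o["ee_pos"],o["force"])
p=ctrl.camera_params("wrist");im=ctrl.camera("wrist")
hsv=cv2.cvtColor(im,cv2.COLOR_BGR2HSV);m=((hsv[...,0]<14)&(hsv[...,1]>190)&(hsv[...,2]>60)).astype(np.uint8);m[:,:180]=0;m[:,330:]=0
k,lab,st,_=cv2.connectedComponentsWithStats(m);i=1+st[1:,4].argmax();ys,xs=np.nonzero(lab==i)
b=cv2.boxPoints(cv2.minAreaRect(np.c_[xs,ys].astype(np.float32)));W=np.array([onz(p,q,.114)[:2] for q in b])
print(b.round(1).tolist(),W.round(4).tolist(),W.mean(0))
a=-.194;u=np.array([np.cos(a),np.sin(a)]);v=np.array([-u[1],u[0]]);c=np.array([.4934,.0726])
print("in rail frame",[( ((w-c)@u).round(4),((w-c)@v).round(4)) for w in W])
for z,L,t,col in((.07,.26,.034,(0,255,0)),(.114,.23,.021,(255,0,0))):
    q=np.array([proj(p,[*(c+s*L/2*u+r*t/2*v),z]) for s,r in((1,1),(1,-1),(-1,-1),(-1,1))]);cv2.polylines(im,[q.astype(int)],1,col)
cv2.imwrite("pics/w5.png",im)
s=ctrl.camera("scene");cv2.imwrite("pics/s5.png",cv2.resize(s[130:260,140:420],None,fx=2.8,fy=2.8,interpolation=cv2.INTER_CUBIC))
t=ctrl.camera("top");cv2.imwrite("pics/t5.png",cv2.resize(t[130:260,180:420],None,fx=3,fy=3,interpolation=cv2.INTER_CUBIC))
E
```

```text
12.8667 [0.49415204 0.0725254  0.20401261] [-0.10022161 -0.18031863  0.12804739]
[[246.0, 76.0], [268.0, 76.0], [268.0, 287.0], [246.0, 287.0]] [[0.6069, 0.0598], [0.6029, 0.0399], [0.3833, 0.0807], [0.3882, 0.1053]] [0.495312   0.07142517]
in rail frame [(np.float64(0.1138), np.float64(0.0094)), (np.float64(0.1138), np.float64(-0.011)), (np.float64(-0.1096), np.float64(-0.0133)), (np.float64(-0.1096), np.float64(0.0118))]
```

View pics/w5.png

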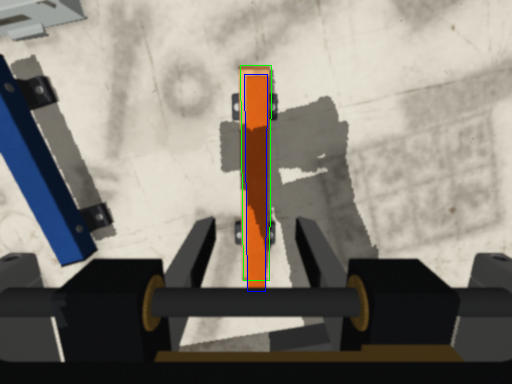

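View pics/s5.png

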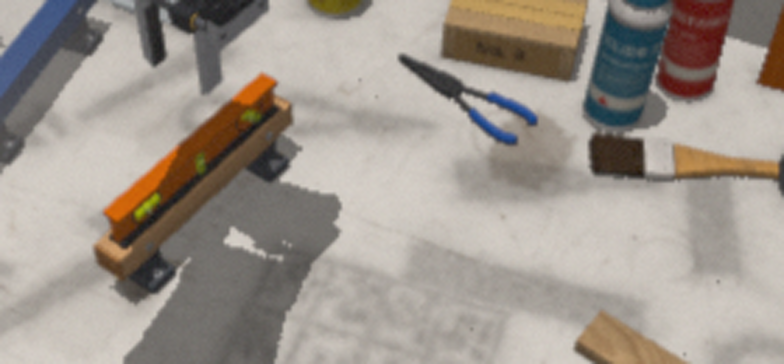

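View pics/t5.png

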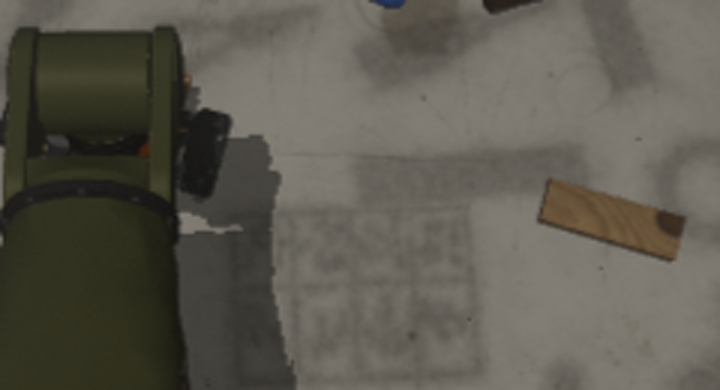

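The level stands upright and in line on the pine rail, and the wrist overlay matches within about 2 px. In the top view the offcut lies where it was and the gripper is clear, so I'll hand in.

```bash
python3 -c "
from station import ctrl
print(ctrl.hand_in())"
```

```text
the job is handed in; nothing more can be done
None
```

The orange level is standing on its narrow edge on top of the pine rail, in line with it and close to its middle. I handed the job in at about 13 s.

- **Placing:** I gripped the level across its thickness and lowered it until it touched the rail. Contact came at TCP z = 0.0796 m, the height I had predicted, with about 9 N on the wrist. I then eased off, opened the fingers in steps and backed straight up to z = 0.204 m.
- **Position:** In the last wrist picture the level's centre is about 2 mm from the rail's middle lengthways and 1 mm from its centre line. It looks upright and parallel to the rail.
- **Surroundings:** By eye, the offcut lies where it was in the top view. The wrist force was about zero, and nothing was touching the robot. I never went near the blue rail.
- **Problems:** My first three move calls were refused because each row needs all its keys; nothing moved. Just after release the wrist view showed the level a few pixels right of centre, but the view from above did not confirm it. The arm hid the rail in the final top view, so the final position rests on the wrist and scene cameras.

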